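# Pry the pump unit up off its tight guide pins

### The arm

A 6-joint arm with a two-finger parallel gripper is mounted at the origin on the work surface. World frame = base frame: x ahead of the robot, y to its left, z up, the work surface at z = 0. Lengths are in m, angles in rad, forces in N, time in s.
With the tool pointing down it reaches from about 0.25 to 0.725 m from the base axis. Payload 4 kg.
Tool frame: the origin (TCP) lies at the very end of the fingers, on their centre line; the grasp point (between the pads) lies 19 mm behind it; z points along the fingers, y is the direction in which the jaws open and shut (so a half turn about z gives the same grasp; the last joint's range is limited). The gripper opens to 85 mm and grips with 20 to 120 N. Pads are 22 mm wide; open, the fingers measure 114 mm over their backs; the gripper's body (76 mm by 85 mm) begins 54 mm behind the grasp point. The pads swing forward as they close: fully open they stand 13 mm farther back than shut.
Start: joints at [1.174, 0.241, 0.005, 1.335, 0, 1.571], TCP at [0.193, 0.461, 0.231] pointing down, gripper open.
Joint ranges: [-2.72, 2.72], [-1.05, 1.87], [-1.09, 1.28], [-1.99, 2.15], [-1.42, 1.44], [-3.14, 3.14]. Speed limits (rad/s): [2.79, 2.79, 3.14, 3.14, 3.14, 3.14].

### API

Orientations are given as a unit quaternion [x, y, z, w].
In Python, from workcell import bot gives the robot as it stands.
- The arm moves only by the shell command python3 -m crank 'ROWS'. ROWS is JSON, a list that holds one entry, the list of rows, each a list of 5 numbers: the shift along the tool's x, y, z in mm, then the turn about the tool's z in degrees, then the closure in counts, from 0 (fully open) to 255 (shut). In form: [[[tx, ty, tz, turn, grip], ...]]. A call has 1 to 12 rows; each row shifts and turns the pose as measured when the row begins, along the tool's axes as they then stand; what a row does not reach is not made up. A row lasts 1/8 s, in which the tool goes at most 62.5 mm and 10.7 degrees, less where a joint would pass 70% of its speed; a pose out of reach is approached as far as the arm can. A call is refused whole if a number of a shift passes 62.5 or a number of a turn 10.7, either way. A call with a gripper value outside its range is refused whole. The fingers move at their own pace and stop on an object; the grip force is fixed at half the most. Time passes only in rows, so rows that do not move let the fingers close. It gives the time, the measured TCP pose, the force and the opening at its end, in the units of the state.
- bot.get_obs(): the state, without advancing time (a new reading comes with each control period).
- bot.camera(name): name is "scene" or "top" or "wrist"; returns a dict with "img" (400x640x3 uint8, blue, green, red), "depth" (400x640 float32, m along the optical axis (not along the pixel's ray), 0 where there is no reading), "fx", "fy", "cx", "cy" (pixels), "R" (3x3) and "t" (3): a world point X has camera coordinates R X + t; the wrist camera has in their place "T_tool_cam" (4x4, takes a point from camera to tool coordinates, whose origin is the TCP and whose axes are the flange's). Camera axes: x right, y down, z forward; pixel columns grow to the right and rows downward; lengths in m; the calibration is good to about 2 mm. The wrist camera is an equidistant fisheye: a pixel r from the principal point sees the ray r / f radians off the axis. A picture is of the moment at which its call begins: read the wrist's pose just before it.
- bot.job_done(): hands the job in, once; it reports no verdict.
The state is a dict: "clock": time; "joint_pos": joint angles; "joint_vel": joint speeds; "tau": joint torques, N m; "eef_pos": TCP position; "tool_rot": TCP orientation; "ft_force": force on the tool from outside, world axes, zero at the start; "ft_torque": the same for the moment, N m; "grip_width": finger opening in m.
Only numpy, scipy, OpenCV 4.12 (cv2) and the standard library are available. Lean on these libraries where they do the work, as an engineer would, in place of code of your own. Each camera call takes 0.05 s, during which the arm holds its last target.

### The job

The analyser's heavy pump unit sits tight on its guide pins. With the pry bar laid over the round-topped fulcrum block and its tip under the unit's front lip, lever the unit up so that it stays at least 10 mm above its seat, then let go of the bar and leave it there, at rest over the fulcrum with its tip under the lip. Lift with the bar only, not with the gripper on the unit, and leave the wrench, the small tray and the rubber disc where they are.

Things in the scene. Friction and masses are not known exactly. Their poses are not given: they have to be found in the camera images.
- bar_grip (a point): Pry bar, 0.3 kg, 250 mm long, flat on the bench at either side, tip away from the robot: steel blade 22 wide, 8 thick; black handle sleeve 26 wide, 22 high, 85 long, flush with the blade underneath. Point: sleeve's centre line, 25 mm from the handle end, 11 mm above the underside. x from handle to tip, z up out of the top face. Can be gripped here with 60 N at up to 40 deg without slipping.
- bar_tip (a point): Middle of the pry bar's tip edge, 225 mm ahead of bar_grip, 2.5 mm above the bar's underside; axes as bar_grip. The last 12 mm of the blade are 5 mm thick.
- fulcrum_top (a point): Fulcrum: dark steel block 34 x 70 mm, 36 mm high, fixed to the bench, with a half-round top (radius 12 mm) whose ridge runs along its y. Point: middle of the ridge. It stands 45 mm in front of the lip (nearer to the robot, along the unit's x), within 12 mm of the lip's middle sideways.
- lip (a point): Pump unit: steel base plate 185 x 160 x 16 mm carrying a white block and a dark motor, 122 mm high above the bench in all, on a grey seat. Point: middle of the plate's lower front edge, 30 mm above the bench when fully down. x points away from the robot into the unit, z up. The space under this lip is 30 mm high, 40 mm deep and as wide as the plate (160 mm).
- rail (a point): White transport rail bridging the space before the unit, along its y. Point: middle of its underside, 190 mm above the bench, 132 mm before the lip. 55 mm wide (x), 460 long, 42 high. Only arms 215 mm to either side carry it, from posts behind the lip line; below it is free. The bar's handle ends just short of its near edge: tilt the gripper, fingers forward under the rail.
- pump_unit (a joint): How far the pump unit stands above its seat, in m (0 fully down, stop at 0.020). It slides straight up on guide pins so tight that it stays where it is left; lifting takes 50 to 60 N at the lip, so about 13 to 17 N at the handle.
- wrench: Bystander, to be left alone: a combination wrench 200 mm long, lying flat on the bench. Origin at the middle of its underside.
- screw_tray: Bystander, to be left alone: an open grey plastic tray 70 x 60 x 25 mm, beside the fulcrum. Origin at the middle of its underside.
- foot_pad: Bystander, to be left alone: a black rubber disc 48 mm across, 22 mm high, on the other side of the fulcrum. Origin at the middle of its underside.
Not all that is in view belongs to the job. Of the things shaped like the part that bears fulcrum_top, the dark steel one is meant.

How it is judged:
By the outcome, as a careful person would: the job done as asked, in the order asked, and still so for the second after the job is handed in, with the robot touching nothing.
It also fails if it takes over 54 s, if anything falls off the work surface, if the arm or the gripper's body presses on something with over 40 N, if the wrist force passes 120 N, or if a joint passes its speed limit or range.

## Working session

There is one attempt and no reset: what is moved stays moved. The work goes in short steps, Python scripts to look and compute and a shell command to move; the robot and the scene stay as the last step left them, time stands still between calls to the robot, and variables do not carry over. Pictures are saved under pics/ and viewed, and the job is handed in when it is done.

```bash
ls; mkdir -p pics; python3 - <<'E'
from workcell import bot
import cv2, numpy as np, pickle
o=bot.get_obs(); print({k:np.round(v,3).tolist() for k,v in o.items()})
d={}
for n in("scene","top","wrist"):
    c=bot.camera(n); d[n]=c; cv2.imwrite(f"pics/{n}0.png",c["img"])
    print(n,c["fx"],c["cx"],c["cy"], c.get("t"))
pickle.dump((o,d),open("c0.pkl","wb"))
E
```

```text
pics
{'clock': 0.0, 'joint_pos': [1.174, 0.241, 0.004, 1.335, -0.0, 1.571], 'joint_vel': [0.0, -0.002, -0.001, -0.001, -0.0, 0.001], 'tau': [0.001, -37.232, 25.241, 0.017, 0.0, 0.0], 'eef_pos': [0.193, 0.461, 0.23], 'tool_rot': [0.197, 0.98, -0.001, -0.0], 'ft_force': [-0.594, -0.665, -0.164], 'ft_torque': [-0.035, 0.014, -0.015], 'grip_width': 0.085}
scene 437.2638173979235 316.8908189547074 202.23129150132146 [ 0.01201301 -0.26084765  1.73574645]
top 373.66143732429015 326.30470746924743 201.55211642292187 [-0.00445025  0.62310464  1.09112725]
wrist 309.70691628693146 316.90830424117 195.82926457732168 None
```

View pics/scene0.png

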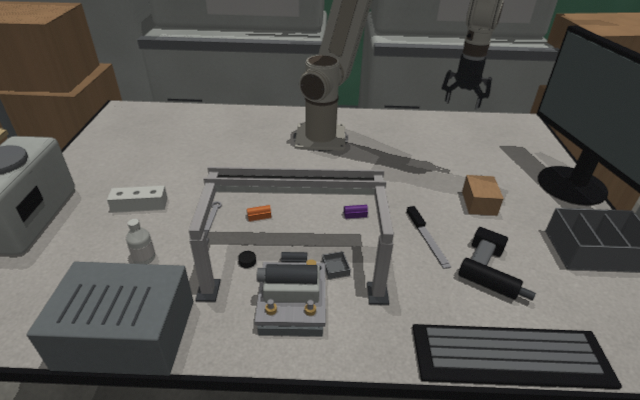

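View pics/top0.png

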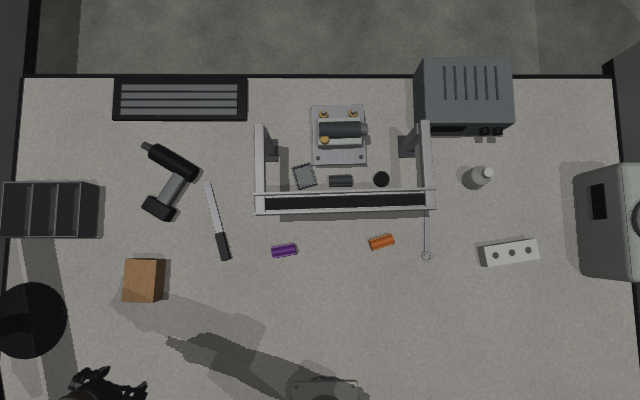

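View pics/wrist0.png

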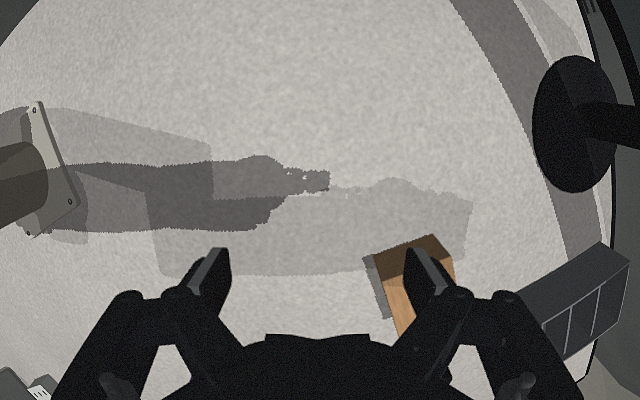

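The top view shows the bar from (208,183) at the tip to (226,258) at the handle, the unit at (339,135), the rail at about (345,200), the tray at (304,175), the rubber disc at (381,179) and the wrench at (427,235).

Fulcrum candidates are the dark one at (341,181), a purple one at (284,250) and an orange one at (381,241). I choose the dark steel one at (341,181), which is also the one in front of the lip. The other bar-like things are the drill at (170,180) and the wrench, and neither fits. Next is a close crop to check.

```bash
cat > h.py <<'E'
import numpy as np,cv2,pickle
def ray(c,u,v,z):
    d=np.array([(u-c["cx"])/c["fx"],(v-c["cy"])/c["fy"],1.]); R=np.array(c["R"]);t=np.array(c["t"])
    o=-R.T@t; w=R.T@d; return o+w*(z-o[2])/w[2]
def proj(c,X):
    p=np.array(c["R"])@np.array(X)+np.array(c["t"]); return np.array([c["fx"]*p[0]/p[2]+c["cx"],c["fy"]*p[1]/p[2]+c["cy"]])
def dpt(c,u,v):
    z=c["depth"][int(v),int(u)]; d=np.array([(u-c["cx"])/c["fx"],(v-c["cy"])/c["fy"],1.])*z
    return np.array(c["R"]).T@(d-np.array(c["t"]))
E
python3 - <<'E'
from h import *
o,d=pickle.load(open("c0.pkl","rb"));c=d["top"];s=d["scene"]
a=cv2.resize(c["img"][90:270,180:450],None,fx=2.9,fy=2.9,interpolation=cv2.INTER_CUBIC)
cv2.imwrite("pics/crop_top.png",a)
b=cv2.resize(s["img"][180:340,190:460],None,fx=2.9,fy=2.9,interpolation=cv2.INTER_CUBIC)
cv2.imwrite("pics/crop_scene.png",b)
E
```

```text
(no output)
```

View pics/crop_top.png

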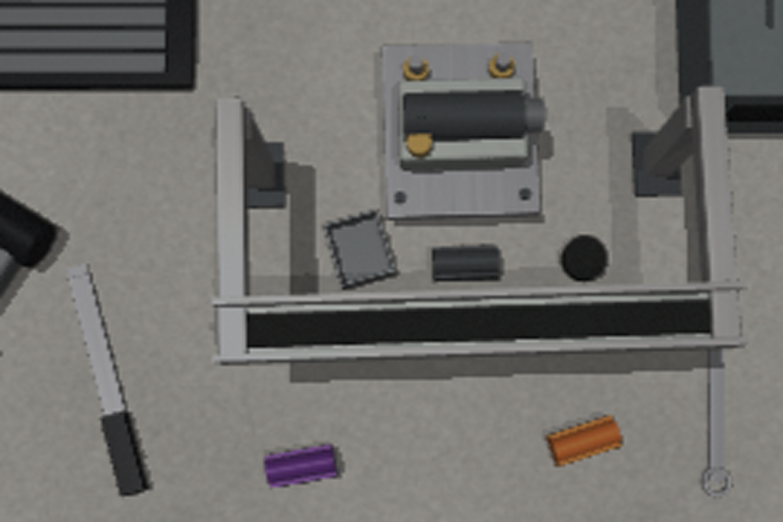

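View pics/crop_scene.png

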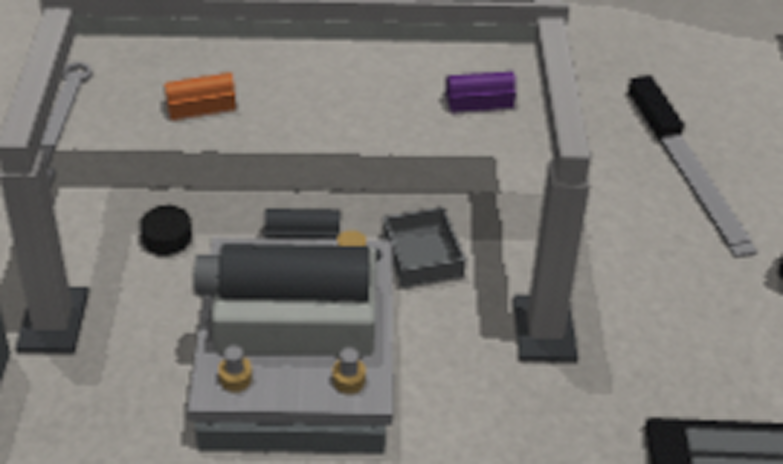

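The crops confirm it: the dark block at crop (467,263) has a half-round top, stands before the lip between the tray and the disc, and is the fulcrum. Now I measure.

```bash
python3 - <<'E'
from h import *
o,d=pickle.load(open("c0.pkl","rb"));c=d["top"]
f=2.9
P=lambda u,v,z: ray(c,u/f+180,v/f+90,z)
# refine with masks
img=c["img"].astype(int); g=img.sum(2)/3
cl=c["depth"]
def rect(mask,u0,v0,u1,v1):
    m=np.zeros(g.shape,np.uint8); m[v0:v1,u0:u1]=mask[v0:v1,u0:u1]
    n,l,st,ce=cv2.connectedComponentsWithStats(m); i=1+np.argmax(st[1:,4]); 
    ys,xs=np.where(l==i); r=cv2.minAreaRect(np.c_[xs,ys].astype(np.float32)); return r,cv2.boxPoints(r),len(xs)
print("bg",g[215,190],g[205,212],g[250,224],g[181,340])
hs=rect(g<75,205,225,240,265); print("sleeve",hs)
bl=rect(g>165,200,175,230,240); print("blade",bl)
fu=rect(g<85,325,172,356,190); print("fulc",fu)
print("sleeve corners z22", [np.round(ray(c,*p,.022)[:2],4).tolist() for p in hs[1]])
print("blade corners z8", [np.round(ray(c,*p,.008)[:2],4).tolist() for p in bl[1]])
print("fulc corners z24/30", [np.round(ray(c,*p,.030)[:2],4).tolist() for p in fu[1]])
for n,p,z in [("tip",(79,267),.005),("join",(116,411),.015),("hend",(134,493),.015),("plate FL",(386,217),.046),("plate FR",(541,214),.046),("plate BL",(382,44),.046),("plate BR",(534,42),.046),("ful ridge",(467,262),.036),("ful l",(432,264),.03),("ful r",(501,262),.03),("railL near",(217,360),.232),("railR near",(742,345),.232),("rail far L",(217,302),.232),("rail far R",(742,288),.232)]: print(n,np.round(P(*p,z),4), )
print(np.round(dpt(c,339,149),4),np.round(dpt(c,341,181),4),np.round(dpt(c,224,247),4))
E
```

```text
bg 131.33333333333334 147.0 48.0 53.333333333333336
sleeve (((222.6295623779297, 245.99224853515625), (28.808639526367188, 10.688716888427734), 75.25643920898438), array([[213.79536, 233.4223 ],
       [224.13216, 230.70209],
       [231.46376, 258.5622 ],
       [221.12697, 261.2824 ]], dtype=float32), 305)Traceback (most recent call last):
  File "<stdin>", line 14, in <module>
  File "<stdin>", line 10, in rect
    return _wrapfunc(a, 'argmax', axis=axis, out=out, **kwds)
    return bound(*args, **kwds)
ValueError: attempt to get argmax of an empty sequence
```

```bash
python3 - <<'E'
from h import *
o,d=pickle.load(open("c0.pkl","rb"));c=d["top"]
f=2.9
P=lambda u,v,z: ray(c,u/f+180,v/f+90,z)
for n,p,z in [("tip",(79,267),.005),("join",(116,411),.015),("hend",(134,493),.015),("plate FL",(386,217),.046),("plate FR",(541,214),.046),("plate BL",(382,44),.046),("plate BR",(534,42),.046),("ful ridge",(467,262),.036),("ful l",(432,264),.03),("ful r",(501,262),.03),("railL near",(217,360),.232),("railR near",(742,345),.232),("rail far L",(217,302),.232),("rail far R",(742,288),.232),("slv c",((222.6-180)*f,(246-90)*f),.022),("disc",(584,258),.022),("tray",(361,250),.02)]: print(n,np.round(P(*p,z),4), )
print(np.round(dpt(c,339,149),4),np.round(dpt(c,341,181),4),np.round(dpt(c,224,247),4))
s=d["scene"]
for X in ([.467,-.023,.036],):pass
g=s["img"].astype(int).sum(2)/3
# ridge and plate from scene crop
Q=lambda u,v,z: ray(s,u/f+190,v/f+180,z)
for n,p,z in [("tip",(742,250),.005),("hend",(641,83),.02),("ful far... ridge L",(340,211),.034),("ridge R",(265,211),.034)]: print(n,np.round(Q(*p,z),4))
E
```

```text
tip [0.6889 0.3595 0.005 ]
join [0.535  0.3138 0.015 ]
hend [0.4503 0.2931 0.015 ]
plate FL [0.7335 0.0312 0.046 ]
plate FR [ 0.7362 -0.1304  0.046 ]
plate BL [0.92   0.0349 0.046 ]
plate BR [ 0.9223 -0.1265  0.046 ]
ful ridge [ 0.6875 -0.0531  0.036 ]
ful l [ 0.6865 -0.0167  0.03  ]
ful r [ 0.6884 -0.0893  0.03  ]
railL near [0.5705 0.1722 0.232 ]
railR near [ 0.581  -0.2771  0.232 ]
rail far L [0.6202 0.173  0.232 ]
rail far R [ 0.6304 -0.2791  0.232 ]
slv c [0.4921 0.3031 0.022 ]
disc [ 0.6937 -0.1784  0.022 ]
tray [0.7035 0.0582 0.02  ]
[ 0.782  -0.0474  0.0465] [ 0.686  -0.0532  0.033 ] [0.4891 0.2985 0.0234]
tip [0.6897 0.3609 0.005 ]
hend [0.4636 0.2951 0.02  ]
ful far... ridge L [ 0.6874 -0.0154  0.034 ]
ridge R [ 0.6911 -0.0846  0.034 ]
```

```bash
python3 - <<'E'
from h import *
o,d=pickle.load(open("c0.pkl","rb"));print(np.round(d["wrist"]["T_tool_cam"],3))
E
python3 -m crank '[[[0,0,0,-10.7,0],[0,0,0,-10.7,0]]]'
python3 -c "
from workcell import bot;o=bot.get_obs();print(o['clock'],o['joint_pos'],o['tool_rot'],o['eef_pos'])"
```

```text
[[-0.001 -0.957 -0.291  0.075]
 [ 1.    -0.001 -0.     0.   ]
 [ 0.    -0.291  0.957 -0.143]
 [ 0.     0.     0.     1.   ]]
clock: 0.4
eef_pos: [0.1928, 0.4601, 0.2297]
tool_rot: [0.008, 1.0, -0.002, -0.001]
ft_force: [-0.6, 0.1, -0.5]
grip_width: 0.0853
0.4 [ 1.17399675e+00  2.42056341e-01  2.79928603e-03  1.33518817e+00
 -1.24625175e-05  1.19036590e+00] [ 8.18446045e-03  9.99964842e-01 -1.69076987e-03 -6.85530116e-04] [0.1928175  0.46014684 0.22973937]
```

```bash
python3 -m crank '[[[-45,-27,10,0,0],[-45,-27,10,0,0],[-45,-27,10,0,0],[-45,-27,10,0,0],[-45,-27,10,0,0],[-30,-20,10,0,0],[0,0,0,-8.3,0],[0,0,0,-8.3,0]]]'
cat > st.py <<'E'
from workcell import bot; import numpy as np
from scipy.spatial.transform import Rotation as Ro
o=bot.get_obs(); R=Ro.from_quat(o["tool_rot"]).as_matrix()
print("clk",round(o["clock"],2),"p",np.round(o["eef_pos"],4),"yaw_y",round(np.degrees(np.arctan2(R[1,1],R[0,1])),1),"z",np.round(R[:,2],3),"F",np.round(o["ft_force"],1),"M",np.round(o["ft_torque"],2),"w",round(o["grip_width"],4),"q",np.round(o["joint_pos"],2))
E
python3 st.py
```

```text
clock: 1.4
eef_pos: [0.4525, 0.2966, 0.1646]
tool_rot: [-0.143, 0.99, -0.002, -0.003]
ft_force: [0.7, 0.1, -0.2]
grip_width: 0.0853
clk 1.4 p [0.4525 0.2966 0.1646] yaw_y 106.4 z [-0.005 -0.005 -1.   ] F [ 0.7  0.1 -0.2] M [0.06 0.03 0.01] w 0.0853 q [ 0.58  0.36 -0.    1.21 -0.    0.29]
```

```bash
cat >> h.py <<'E'
from scipy.spatial.transform import Rotation as Ro
def wray(c,o,u,v,z):
    x,y=(u-c["cx"])/c["fx"],(v-c["cy"])/c["fy"]; r=np.hypot(x,y)+1e-9
    d=np.array([np.sin(r)*x/r,np.sin(r)*y/r,np.cos(r)]); T=np.array(c["T_tool_cam"])
    R=Ro.from_quat(o["tool_rot"]).as_matrix(); p=np.array(o["eef_pos"])+R@T[:3,3]; w=R@T[:3,:3]@d
    return p+w*(z-p[2])/w[2]
E
python3 - <<'E'
from h import *
from workcell import bot
o=bot.get_obs();c=bot.camera("wrist");pickle.dump((o,c),open("w1.pkl","wb"));cv2.imwrite("pics/w1.png",c["img"])
E
```

```text
(no output)
```

View pics/w1.png

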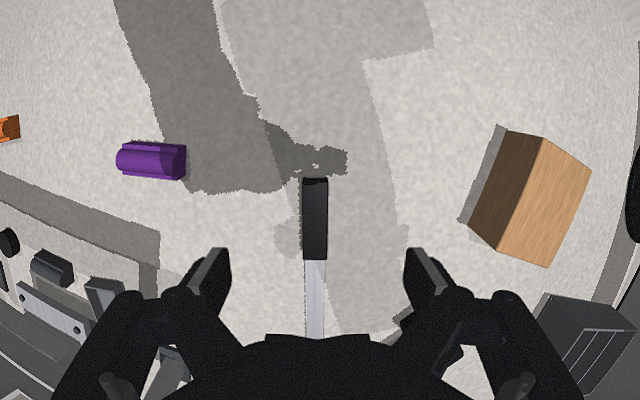

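The wrist view shows the bar between the fingers, with the handle end at (316,180) and the sleeve/blade joint at (314,259).

```bash
python3 - <<'E'
from h import *
o,c=pickle.load(open("w1.pkl","rb"))
for p in [(303,181),(328,181),(302,259),(326,259)]: print(np.round(wray(c,o,*p,.022),4))
a=wray(c,o,315.5,181,.022);b=wray(c,o,314,259,.022);print(np.degrees(np.arctan2(*(b-a)[1::-1])),np.linalg.norm(b-a), a+(b-a)/np.linalg.norm(b-a)*.013)
E
```

```text
[0.4527 0.283  0.022 ]
[0.4461 0.3059 0.022 ]
[0.5334 0.3042 0.022 ]
[0.5263 0.3282 0.022 ]
15.142889785333521 0.08329790822923903 [0.46195073 0.29785355 0.022     ]
```

```bash
python3 -m crank '[[[-10,-2,45,0.9,0],[0,0,50,0,0],[0,0,45,0,0],[0,0,15,0,0],[0,0,0,0,0]]]'; python3 st.py
```

```text
clock: 2.08
eef_pos: [0.4635, 0.2981, 0.0069]
tool_rot: [-0.132, 0.991, -0.001, -0.001]
ft_force: [-0.1, -1.1, 0.1]
grip_width: 0.0855
clk 2.08 p [0.4635 0.2981 0.0069] yaw_y 105.2 z [-0.002 -0.003 -1.   ] F [-0.1 -1.1  0.1] M [ 0.08 -0.04 -0.  ] w 0.0855 q [ 0.57  0.54 -0.18  0.85 -0.    0.31]
```

```bash
python3 -m crank '[[[0,0,0,0,172],[0,0,0,0,172],[0,0,0,0,172],[0,0,0,0,172],[0,0,0,0,172],[0,0,0,0,172]]]'; python3 st.py
```

```text
clock: 2.82
eef_pos: [0.4672, 0.3004, 0.0128]
tool_rot: [-0.132, 0.991, 0.001, 0.003]
ft_force: [-0.9, -0.4, -0.0]
grip_width: 0.0281
clk 2.83 p [0.4672 0.3004 0.0128] yaw_y 105.1 z [ 0.007  0.002 -1.   ] F [-0.9 -0.4 -0. ] M [-0.02  0.02  0.01] w 0.0281 q [ 0.57  0.53 -0.18  0.86 -0.    0.31]
```

```bash
python3 -m crank '[[[4,1,8,0,172],[0,0,0,0,172]]]'; python3 st.py;  python3 -m crank '[[[0,0,0,0,172],[0,0,0,0,172],[0,0,0,0,172]]]'; python3 st.py
```

```text
clock: 3.08
eef_pos: [0.4629, 0.3001, 0.0041]
tool_rot: [-0.131, 0.991, 0.001, 0.004]
ft_force: [-0.9, 0.3, -0.3]
grip_width: 0.0275
clk 3.08 p [0.4629 0.3001 0.0041] yaw_y 105.1 z [ 0.007  0.002 -1.   ] F [-0.9  0.3 -0.3] M [ 0.01  0.04 -0.07] w 0.0275 q [ 0.58  0.54 -0.19  0.83 -0.    0.31]
clock: 3.45
eef_pos: [0.4626, 0.3002, 0.0038]
tool_rot: [-0.132, 0.991, 0.001, 0.003]
ft_force: [-0.6, -0.2, 0.2]
grip_width: 0.0275
clk 3.45 p [0.4626 0.3002 0.0038] yaw_y 105.1 z [ 0.006  0.002 -1.   ] F [-0.6 -0.2  0.2] M [-0.08 -0.01  0.05] w 0.0275 q [ 0.58  0.54 -0.19  0.83 -0.    0.31]
```

```bash
python3 -m crank '[[[0,0,0,0,177],[0,0,0,0,177],[0,0,0,0,177]]]'; python3 st.py;  python3 -m crank '[[[0,0,0,0,180],[0,0,0,0,180]]]'; python3 st.py
```

```text
clock: 3.82
eef_pos: [0.4627, 0.3, 0.0038]
tool_rot: [-0.131, 0.991, 0.0, 0.003]
ft_force: [-0.3, -1.2, -0.6]
grip_width: 0.0262
clk 3.83 p [0.4627 0.3    0.0038] yaw_y 105.1 z [ 0.006  0.002 -1.   ] F [-0.3 -1.2 -0.6] M [-0.11 -0.01 -0.01] w 0.0262 q [ 0.58  0.54 -0.19  0.83 -0.    0.31]
clock: 4.08
eef_pos: [0.4628, 0.3, 0.004]
tool_rot: [-0.131, 0.991, 0.0, 0.003]
ft_force: [-0.2, -1.0, -0.5]
grip_width: 0.0257
clk 4.08 p [0.4628 0.3    0.004 ] yaw_y 105.1 z [ 0.006  0.002 -1.   ] F [-0.2 -1.  -0.5] M [-0.16  0.03 -0.06] w 0.0257 q [ 0.58  0.54 -0.19  0.83 -0.    0.31]
```

```bash
python3 -m crank '[[[0,0,-8,0,180],[0,0,-8,0,180],[-1,0,-8,0,180],[0,0,0,0,180]]]'; python3 st.py; python3 - <<'E'
from h import *
from workcell import bot
s=bot.camera("scene");cv2.imwrite("pics/s2.png",cv2.resize(s["img"][150:310,370:520],None,fx=4,fy=3.7,interpolation=cv2.INTER_CUBIC))
E
```

```text
clock: 4.58
eef_pos: [0.4625, 0.3001, 0.0288]
tool_rot: [-0.132, 0.991, 0.0, 0.002]
ft_force: [0.0, -0.2, -2.8]
grip_width: 0.0252
clk 4.58 p [0.4625 0.3001 0.0288] yaw_y 105.1 z [ 0.004  0.001 -1.   ] F [ 0.  -0.2 -2.8] M [-0.09  0.12  0.01] w 0.0252 q [ 0.58  0.51 -0.17  0.89 -0.    0.31]
```

View pics/s2.png

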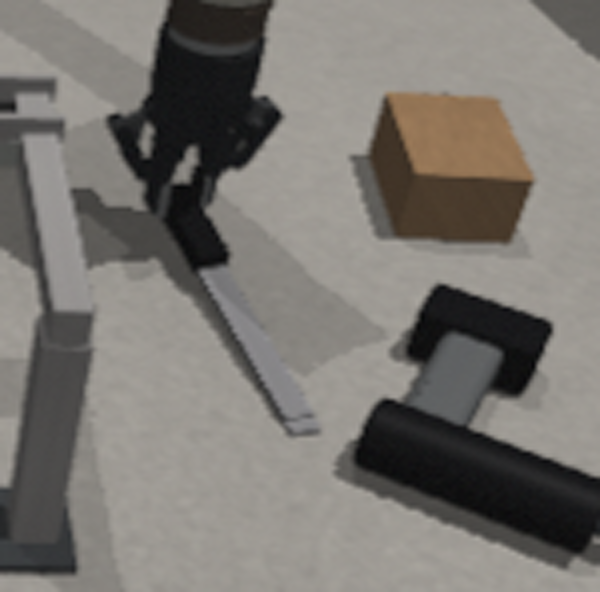

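The crop shows the sleeve between the fingers and the tip at crop (303,425), about where it lay before. So the bar seems to pivot in the light grip. I continue.

```bash
python3 -m crank '[[[0,0,0,0,178],[0,0,0,0,178],[-2,0,-9,0,178],[-2,0,-9,0,178],[-2,0,-9,0,178],[0,0,0,0,178]]]'; python3 st.py; python3 - <<'E'
from h import *
from workcell import bot
s=bot.camera("scene");cv2.imwrite("pics/s3.png",cv2.resize(s["img"][150:310,370:520],None,fx=4,fy=3.7,interpolation=cv2.INTER_CUBIC))
t=bot.camera("top");pickle.dump((s,t),open("c3.pkl","wb"));cv2.imwrite("pics/t3.png",cv2.resize(t["img"][150:310,170:320],None,fx=4,fy=3.7,interpolation=cv2.INTER_CUBIC))
E
```

```text
clock: 5.38
eef_pos: [0.4689, 0.3019, 0.0576]
tool_rot: [-0.132, 0.991, 0.001, 0.002]
ft_force: [0.4, 0.9, -2.5]
grip_width: 0.0259
clk 5.38 p [0.4689 0.3019 0.0576] yaw_y 105.1 z [ 0.004  0.002 -1.   ] F [ 0.4  0.9 -2.5] M [ 0.06 -0.08  0.01] w 0.0259 q [ 0.57  0.48 -0.12  0.96 -0.    0.31]
```

View pics/s3.png

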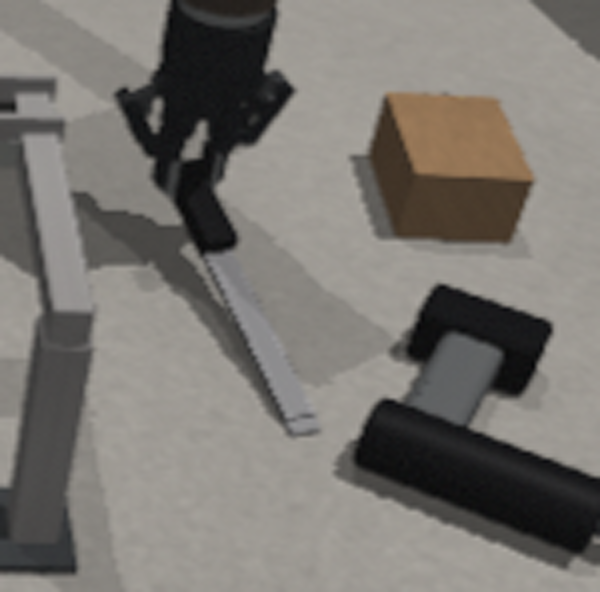

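View pics/t3.png

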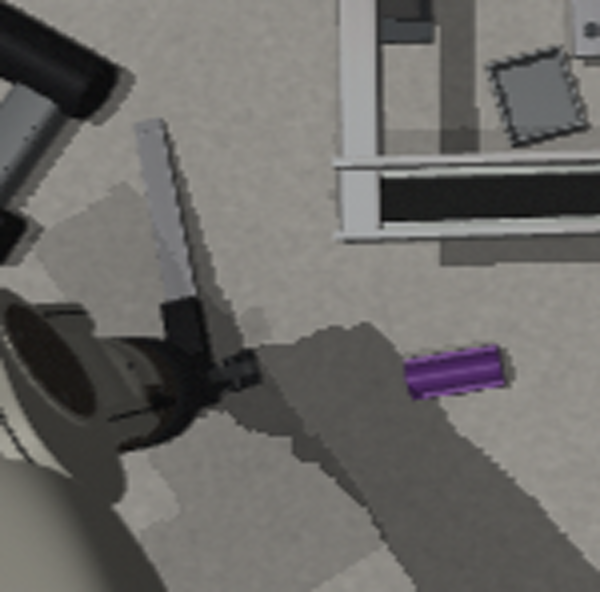

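The tip stays on the bench at crop (305,428) and the shadow meets it there. The bar is pivoting as wanted, now at about 13°. Next I raise it to about 21° and clamp.

```bash
python3 -m crank '[[[-2,0,-8,0,178],[-3,0,-8,0,178],[-3,0,-8,0,178],[-3,0,-7,0,178],[0,0,0,0,178],[0,0,0,0,255],[0,0,0,0,255],[0,0,0,0,255]]]'; python3 st.py; python3 - <<'E'
from h import *
from workcell import bot
s=bot.camera("scene")
t=bot.camera("top");pickle.dump((s,t),open("c4.pkl","wb"))
a=cv2.resize(s["img"][180:300,370:490],(400,400),interpolation=cv2.INTER_CUBIC)
b=cv2.resize(t["img"][165:285,170:290],(400,400),interpolation=cv2.INTER_CUBIC)
cv2.imwrite("pics/st4.png",np.hstack([a,b]))
E
```

```text
clock: 6.48
eef_pos: [0.4792, 0.3044, 0.0894]
tool_rot: [-0.132, 0.991, -0.0, 0.001]
ft_force: [-0.1, 0.9, -1.8]
grip_width: 0.0246
clk 6.47 p [0.4792 0.3044 0.0894] yaw_y 105.1 z [ 0.002  0.    -1.   ] F [-0.1  0.9 -1.8] M [ 0.04 -0.14  0.04] w 0.0246 q [ 0.57  0.47 -0.05  1.05 -0.    0.3 ]
```

View pics/st4.png

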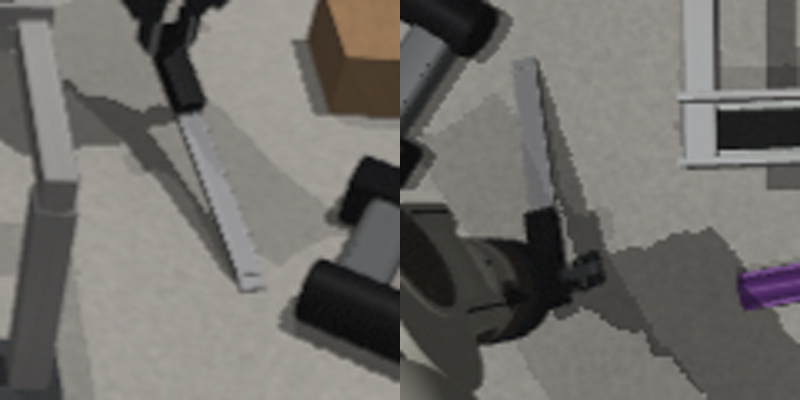

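```bash
python3 -m crank '[[[0,0,-15,0,255],[12,3,-25,0,255],[14,4,-25,0,255],[12,3,0,7,255],[0,0,0,7,255],[0,0,0,0,255]]]'; python3 st.py; python3 -m crank '[[[0,-20,0,0,255],[0,-40,0,0,255],[0,-45,0,0,255],[0,-45,0,0,255],[0,-45,0,0,255],[0,-45,0,0,255],[0,-45,0,0,255],[0,-40,0,0,255],[0,-20,0,0,255],[0,-8,0,0,255]]]'; python3 st.py
```

```text
clock: 7.32
eef_pos: [0.4369, 0.3035, 0.1597]
tool_rot: [-0.007, 1.0, 0.0, -0.001]
ft_force: [-0.0, -0.2, -2.5]
grip_width: 0.0245
clk 7.33 p [0.4369 0.3035 0.1597] yaw_y 90.8 z [-0.001  0.    -1.   ] F [-0.  -0.2 -2.5] M [-0.01  0.2  -0.01] w 0.0245 q [ 0.61  0.34 -0.04  1.18  0.    0.59]
clock: 8.57
eef_pos: [0.4396, -0.068, 0.1611]
tool_rot: [-0.012, 1.0, -0.002, -0.002]
ft_force: [0.4, 0.2, -2.3]
grip_width: 0.0245
clk 8.57 p [ 0.4396 -0.068   0.1611] yaw_y 91.4 z [-0.004 -0.005 -1.   ] F [ 0.4  0.2 -2.3] M [0.01 0.21 0.03] w 0.0245 q [-0.15  0.18 -0.26  1.13 -0.01 -0.17]
```

```bash
python3 - <<'E'
from h import *
from workcell import bot
o=bot.get_obs();s=bot.camera("scene")
t=bot.camera("top");w=bot.camera("wrist");pickle.dump((o,s,t,w),open("c5.pkl","wb"))
cv2.imwrite("pics/s5.png",cv2.resize(s["img"][160:290,230:390],(800,600),interpolation=cv2.INTER_CUBIC))
cv2.imwrite("pics/t5.png",cv2.resize(t["img"][130:270,250:440],(800,590),interpolation=cv2.INTER_CUBIC))
cv2.imwrite("pics/w5.png",w["img"])
E
```

```text
(no output)
```

View pics/s5.png

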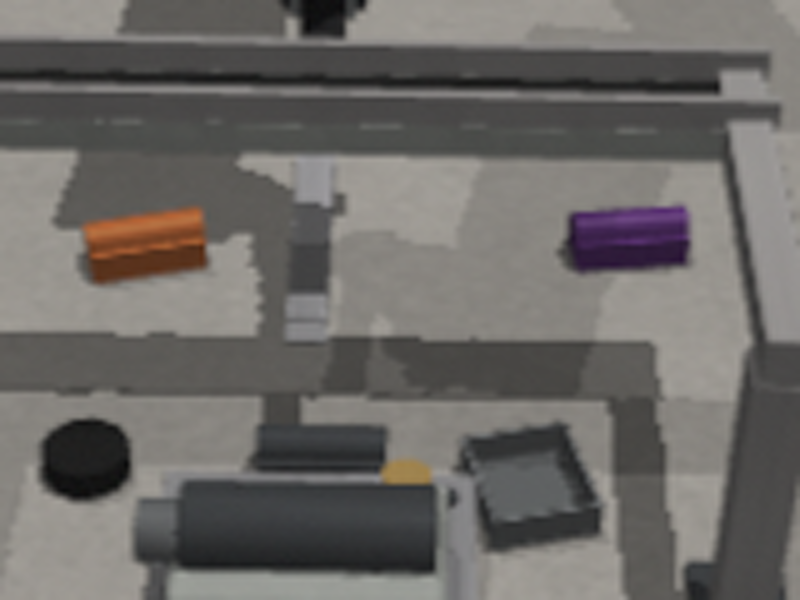

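View pics/t5.png

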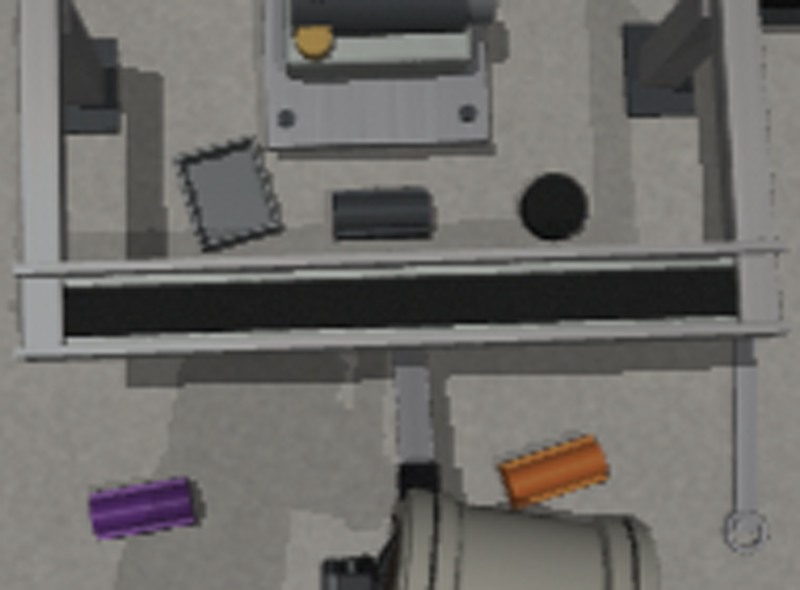

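View pics/w5.png

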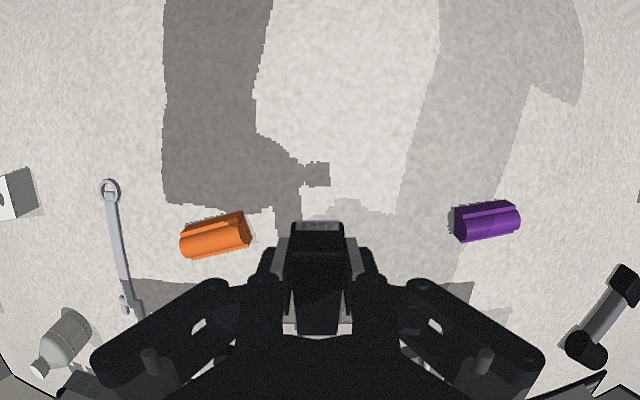

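The scene crop shows the blade coming under the rail with its tip at (306,338). The top crop shows the bar at (413,400) and the wrist housing reaching forward to about row 490. I check the tip position and how far forward the wrist housing reaches.

```bash
python3 - <<'E'
from h import *
o,s,t,w=pickle.load(open("c5.pkl","rb"))
T=lambda u,v:(230+u*.2,160+v*130/600)
for p,z in [((306,340),.0717),((287,340),.0717),((326,340),.0717),((290,296),.077),((328,296),.077)]: print(np.round(ray(s,*T(*p),z),4))
# top cam cloud
def cloud(c):
    v,u=np.mgrid[0:400,0:640]; z=c["depth"]; X=np.stack([(u-c["cx"])/c["fx"]*z,(v-c["cy"])/c["fy"]*z,z],-1)
    X=(X-np.array(c["t"]))@np.array(c["R"]); return X[z>0]
for c in (t,s):
    X=cloud(c); e=o["eef_pos"]
    m=(abs(X[:,1]-e[1])<.15)&(X[:,0]<.56)&(X[:,0]>.3)
    for lo in np.arange(.18,.50,.02):
        k=m&(X[:,2]>=lo)&(X[:,2]<lo+.02)
        if k.sum()>3: print(round(lo,2),k.sum(),"dx max",np.round(np.percentile(X[k,0],[98,100])-e[0],3),"y",np.round([X[k,1].min(),X[k,1].max()],3))
    print()
m=X=cloud(t); k=(X[:,2]>.18)&(X[:,2]<.25)&(X[:,0]>.55)&(X[:,0]<.66)&(abs(X[:,1]+.05)<.05)
print("rail near/far",np.percentile(X[k,0],[1,5,95,99]),np.percentile(X[k,2],[1,50,99]))
E
```

```text
[ 0.6553 -0.0604  0.0717]
[ 0.6558 -0.0706  0.0717]
[ 0.6547 -0.0497  0.0717]
[ 0.6229 -0.0717  0.077 ]
[ 0.6217 -0.0509  0.077 ]
0.2 6 dx max [0.014 0.014] y [-0.032 -0.027]
0.22 15 dx max [0.013 0.013] y [-0.03  -0.017]
0.24 56 dx max [0.012 0.014] y [-0.021 -0.002]
0.26 58 dx max [0.012 0.012] y [-0.032 -0.004]
0.28 5 dx max [0.022 0.022] y [-0.036 -0.029]
0.3 10 dx max [0.024 0.025] y [-0.037 -0.03 ]
0.32 20 dx max [0.023 0.024] y [-0.036 -0.029]
0.46 19 dx max [0.047 0.048] y [-0.031 -0.019]
0.48 11 dx max [0.048 0.048] y [-0.095 -0.03 ]

0.18 64 dx max [0.016 0.017] y [-0.093 -0.044]
0.2 136 dx max [0.018 0.02 ] y [-0.114 -0.021]
0.22 144 dx max [0.021 0.023] y [-0.125 -0.009]
0.24 256 dx max [0.022 0.023] y [-0.132 -0.004]
0.26 206 dx max [0.023 0.024] y [-0.128 -0.008]
0.28 117 dx max [0.041 0.042] y [-0.105 -0.03 ]
0.3 189 dx max [0.041 0.042] y [-0.104 -0.03 ]
0.32 221 dx max [0.041 0.042] y [-0.104 -0.03 ]
0.34 162 dx max [0.039 0.041] y [-0.099 -0.033]
0.36 180 dx max [0.039 0.04 ] y [-0.102 -0.03 ]
0.38 209 dx max [0.04  0.041] y [-0.101 -0.03 ]
0.4 184 dx max [0.04  0.043] y [-0.101 -0.03 ]
0.42 178 dx max [0.048 0.05 ] y [-0.104 -0.029]
0.44 259 dx max [0.051 0.052] y [-0.113 -0.019]
0.46 333 dx max [0.051 0.051] y [-0.113 -0.019]
0.48 328 dx max [0.05  0.053] y [-0.112 -0.022]

rail near/far [0.57531049 0.57704614 0.62929701 0.63132548] [0.19658245 0.21610782 0.23467191]
```

```bash
python3 -m crank '[[[0,4,9,0,255],[0,5,10,0,255],[0,0,0,0,255]]]'; python3 st.py; python3 - <<'E'
from h import *
from workcell import bot
o=bot.get_obs();t=bot.camera("top");s=bot.camera("scene");pickle.dump((o,s,t),open("c6.pkl","wb"))
for c in (t,s):
    v,u=np.mgrid[0:400,0:640]; z=c["depth"]; X=np.stack([(u-c["cx"])/c["fx"]*z,(v-c["cy"])/c["fy"]*z,z],-1)
    X=(X-np.array(c["t"]))@np.array(c["R"]);X=X[z>0]
    k=(X[:,2]>.02)&(X[:,2]<.13)&(X[:,0]>.5)&(X[:,0]<.672)&(abs(X[:,1]+.055)<.012)
    for x in np.arange(.5,.67,.01):
        q=k&(abs(X[:,0]-x)<.005)
        if q.sum(): print(round(x,3),q.sum(),np.round(np.median(X[q,1]),4),np.round(np.median(X[q,2]),4))
    print()
E
```

```text
clock: 9.1
eef_pos: [0.4391, -0.0544, 0.1401]
tool_rot: [-0.015, 1.0, -0.002, -0.003]
ft_force: [0.6, -0.2, -2.6]
grip_width: 0.024
clk 9.1 p [ 0.4391 -0.0544  0.1401] yaw_y 91.8 z [-0.005 -0.003 -1.   ] F [ 0.6 -0.2 -2.6] M [-0.06  0.19  0.  ] w 0.024 q [-0.12  0.2  -0.3   1.08 -0.   -0.15]
0.5 3 -0.062 0.1287
0.51 19 -0.0521 0.1128
0.52 26 -0.0524 0.1104
0.53 28 -0.0528 0.1054
0.54 19 -0.0531 0.1015
0.55 23 -0.0534 0.0974
0.56 18 -0.0512 0.0922
0.57 19 -0.0517 0.0889
0.58 26 -0.0518 0.0846

0.52 6 -0.0508 0.1056
0.53 21 -0.0535 0.1048
0.54 24 -0.0527 0.101
0.55 23 -0.0517 0.0957
0.56 17 -0.0538 0.0928
0.57 24 -0.0508 0.0888
0.58 19 -0.0527 0.0851
0.59 28 -0.0521 0.0802
0.6 22 -0.0512 0.0767
0.61 23 -0.0536 0.0717
0.62 16 -0.0501 0.0686
0.63 22 -0.0519 0.0653
0.64 28 -0.0512 0.0597
0.65 25 -0.0507 0.0515
0.66 3 -0.0559 0.0486
```

```bash
python3 -m crank '[[[-20,0,0,0,255],[-20,0,7,0,255],[0,0,0,0,255]]]'; python3 st.py; cat > cl.py <<'E'
from h import *
from workcell import bot
import sys
o=bot.get_obs();t=bot.camera("top");s=bot.camera("scene");pickle.dump((o,s,t),open(sys.argv[1],"wb"))
for n,c in (("top",t),("scene",s)):
    v,u=np.mgrid[0:400,0:640]; z=c["depth"]; X=np.stack([(u-c["cx"])/c["fx"]*z,(v-c["cy"])/c["fy"]*z,z],-1)
    X=(X-np.array(c["t"]))@np.array(c["R"]);X=X[z>0]
    k=(X[:,2]>.01)&(X[:,2]<.13)&(X[:,0]>.5)&(X[:,0]<.75)&(abs(X[:,1]+.052)<.009)
    print(n,[(round(x,3),int(q.sum()),float(np.round(np.median(X[q,2]),4))) for x in np.arange(.5,.75,.01) for q in [k&(abs(X[:,0]-x)<.005)] if q.sum()>2])
    k=(X[:,0]>.745)&(X[:,0]<.76)&(abs(X[:,1]+.05)<.05)
    print("plate z",np.round(np.median(X[k,2]),4))
E
python3 cl.py c7.pkl
```

```text
clock: 9.57
eef_pos: [0.4814, -0.0533, 0.1345]
tool_rot: [-0.016, 1.0, -0.002, -0.001]
ft_force: [-0.5, -0.1, -2.8]
grip_width: 0.0247
clk 9.57 p [ 0.4814 -0.0533  0.1345] yaw_y 91.8 z [-0.002 -0.004 -1.   ] F [-0.5 -0.1 -2.8] M [0.02 0.26 0.09] w 0.0247 q [-0.11  0.28 -0.21  1.09 -0.   -0.14]
top [(np.float64(0.56), 13, 0.1044), (np.float64(0.57), 23, 0.0996), (np.float64(0.58), 19, 0.0963), (np.float64(0.66), 15, 0.0666), (np.float64(0.67), 15, 0.0627), (np.float64(0.68), 14, 0.0561), (np.float64(0.69), 19, 0.0505), (np.float64(0.7), 12, 0.0322), (np.float64(0.71), 6, 0.0251), (np.float64(0.74), 22, 0.0473)]
plate z 0.0482
scene [(np.float64(0.54), 7, 0.1121), (np.float64(0.55), 47, 0.1103), (np.float64(0.56), 17, 0.104), (np.float64(0.57), 22, 0.0998), (np.float64(0.58), 23, 0.0945), (np.float64(0.59), 24, 0.0904), (np.float64(0.6), 22, 0.0859), (np.float64(0.61), 17, 0.0828), (np.float64(0.62), 23, 0.0795), (np.float64(0.63), 20, 0.0753), (np.float64(0.64), 21, 0.0712), (np.float64(0.65), 21, 0.0667), (np.float64(0.66), 22, 0.0632), (np.float64(0.67), 23, 0.059), (np.float64(0.68), 22, 0.0544), (np.float64(0.69), 38, 0.0443), (np.float64(0.7), 39, 0.0284), (np.float64(0.71), 18, 0.0201), (np.float64(0.74), 14, 0.046)]
plate z 0.0493
```

```bash
python3 -m crank '[[[-14,0,6,0,255],[-14,0,7,0,255],[0,0,0,0,255]]]'; python3 st.py; python3 cl.py c8.pkl
```

```text
clock: 10.05
eef_pos: [0.5093, -0.0526, 0.1213]
tool_rot: [-0.015, 1.0, -0.002, -0.001]
ft_force: [0.2, -0.3, -2.5]
grip_width: 0.0242
clk 10.05 p [ 0.5093 -0.0526  0.1213] yaw_y 91.8 z [-0.002 -0.004 -1.   ] F [ 0.2 -0.3 -2.5] M [ 0.01  0.28 -0.04] w 0.0242 q [-0.1   0.34 -0.16  1.08 -0.   -0.13]
top [(np.float64(0.66), 15, 0.0631), (np.float64(0.67), 15, 0.0596), (np.float64(0.68), 14, 0.0548), (np.float64(0.69), 19, 0.0515), (np.float64(0.7), 17, 0.0468), (np.float64(0.71), 16, 0.0421), (np.float64(0.72), 15, 0.0356), (np.float64(0.74), 23, 0.0466)]
plate z 0.0479
scene [(np.float64(0.54), 3, 0.121), (np.float64(0.55), 22, 0.1201), (np.float64(0.56), 20, 0.1172), (np.float64(0.57), 38, 0.1094), (np.float64(0.58), 30, 0.0949), (np.float64(0.59), 25, 0.0899), (np.float64(0.6), 21, 0.0859), (np.float64(0.61), 20, 0.0818), (np.float64(0.62), 22, 0.0776), (np.float64(0.63), 24, 0.0738), (np.float64(0.64), 21, 0.0691), (np.float64(0.65), 23, 0.0656), (np.float64(0.66), 19, 0.0619), (np.float64(0.67), 22, 0.057), (np.float64(0.68), 22, 0.0533), (np.float64(0.69), 20, 0.0493), (np.float64(0.7), 28, 0.044), (np.float64(0.71), 28, 0.0411), (np.float64(0.72), 21, 0.0342), (np.float64(0.74), 14, 0.0467)]
plate z 0.0489
```

```bash
python3 -m crank '[[[-8,0,4.5,0,255],[-5,0,2,0,255],[0,0,0,0,255]]]'; python3 st.py; python3 -m crank '[[[-5,0,2,0,255],[0,0,0,0,255]]]'; python3 st.py;  python3 cl.py c9.pkl
```

```text
clock: 10.52
eef_pos: [0.522, -0.0523, 0.1149]
tool_rot: [-0.015, 1.0, -0.002, -0.001]
ft_force: [0.4, 0.6, -3.3]
grip_width: 0.0247
clk 10.53 p [ 0.522  -0.0523  0.1149] yaw_y 91.7 z [-0.003 -0.004 -1.   ] F [ 0.4  0.6 -3.3] M [0.01 0.29 0.04] w 0.0247 q [-0.1   0.37 -0.13  1.07 -0.   -0.13]
clock: 10.78
eef_pos: [0.5272, -0.0521, 0.1128]
tool_rot: [-0.015, 1.0, -0.002, -0.001]
ft_force: [0.5, -0.8, -2.2]
grip_width: 0.0249
clk 10.78 p [ 0.5272 -0.0521  0.1128] yaw_y 91.7 z [-0.003 -0.004 -1.   ] F [ 0.5 -0.8 -2.2] M [ 0.    0.25 -0.03] w 0.0249 q [-0.1   0.38 -0.12  1.07 -0.   -0.13]
top [(np.float64(0.66), 15, 0.0617), (np.float64(0.67), 15, 0.0575), (np.float64(0.68), 16, 0.0543), (np.float64(0.69), 19, 0.0485), (np.float64(0.7), 17, 0.046), (np.float64(0.71), 16, 0.0422), (np.float64(0.72), 15, 0.0372), (np.float64(0.73), 13, 0.0345), (np.float64(0.74), 27, 0.048)]
plate z 0.0476
scene [(np.float64(0.54), 7, 0.1204), (np.float64(0.55), 22, 0.1197), (np.float64(0.56), 19, 0.1161), (np.float64(0.57), 21, 0.1126), (np.float64(0.58), 20, 0.1079), (np.float64(0.59), 47, 0.0991), (np.float64(0.6), 31, 0.0858), (np.float64(0.61), 19, 0.0797), (np.float64(0.62), 20, 0.076), (np.float64(0.63), 24, 0.0719), (np.float64(0.64), 22, 0.0668), (np.float64(0.65), 21, 0.0636), (np.float64(0.66), 22, 0.0592), (np.float64(0.67), 22, 0.0558), (np.float64(0.68), 20, 0.0521), (np.float64(0.69), 19, 0.0484), (np.float64(0.7), 28, 0.0431), (np.float64(0.71), 24, 0.0391), (np.float64(0.72), 23, 0.0366), (np.float64(0.74), 14, 0.0464)]
plate z 0.0487
```

```bash
python3 - <<'E'
from h import *
o,s,t=pickle.load(open("c9.pkl","rb"))
cv2.imwrite("pics/t9.png",cv2.resize(t["img"][130:270,250:440],(800,590),interpolation=cv2.INTER_CUBIC))
E
```

```text
(no output)
```

View pics/t9.png

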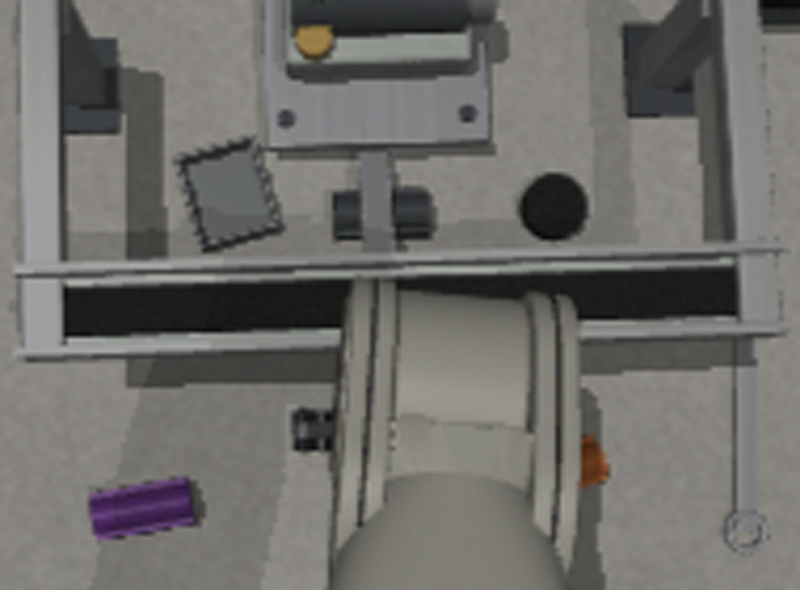

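The top crop shows the blade crossing the fulcrum at (377,215) and its tip going under the lip edge at (375,150). Tray, disc, wrench and both decoys are unmoved. Next I loosen the grip slightly and lower the handle until the tip meets the lip, letting the bar slide in a little.

```bash
python3 -m crank '[[[0,0,0,0,178],[0,0,0,0,178],[0,0,5,0,178],[0,0,5,0,178],[0,0,0,0,178]]]'; python3 st.py; python3 -m crank '[[[0,0,5,0,178],[0,0,4,0,178],[0,0,0,0,178]]]'; python3 st.py;  python3 cl.py c10.pkl
```

```text
clock: 11.5
eef_pos: [0.5282, -0.0523, 0.1036]
tool_rot: [-0.015, 1.0, -0.002, 0.001]
ft_force: [0.3, 0.5, -1.7]
grip_width: 0.0258
clk 11.5 p [ 0.5282 -0.0523  0.1036] yaw_y 91.7 z [ 0.001 -0.004 -1.   ] F [ 0.3  0.5 -1.7] M [-0.02 -0.01  0.02] w 0.0258 q [-0.1   0.39 -0.13  1.05 -0.   -0.13]
clock: 11.88
eef_pos: [0.5283, -0.0523, 0.094]
tool_rot: [-0.015, 1.0, -0.002, 0.001]
ft_force: [-0.0, 0.2, -1.9]
grip_width: 0.026
clk 11.88 p [ 0.5283 -0.0523  0.094 ] yaw_y 91.7 z [ 0.001 -0.004 -1.   ] F [-0.   0.2 -1.9] M [-0.01 -0.14 -0.02] w 0.026 q [-0.1   0.4  -0.15  1.02 -0.   -0.13]
top [(np.float64(0.66), 15, 0.0546), (np.float64(0.67), 18, 0.0505), (np.float64(0.68), 17, 0.0475), (np.float64(0.69), 18, 0.0456), (np.float64(0.7), 18, 0.0422), (np.float64(0.71), 16, 0.0388), (np.float64(0.72), 15, 0.0371), (np.float64(0.73), 13, 0.0323), (np.float64(0.74), 28, 0.0456)]
plate z 0.0476
scene [(np.float64(0.53), 16, 0.108), (np.float64(0.54), 18, 0.1061), (np.float64(0.55), 22, 0.103), (np.float64(0.56), 18, 0.1), (np.float64(0.57), 18, 0.0966), (np.float64(0.58), 22, 0.0928), (np.float64(0.59), 24, 0.0898), (np.float64(0.6), 48, 0.0783), (np.float64(0.61), 18, 0.0706), (np.float64(0.62), 22, 0.0657), (np.float64(0.63), 17, 0.0629), (np.float64(0.64), 22, 0.0601), (np.float64(0.65), 21, 0.0574), (np.float64(0.66), 21, 0.0526), (np.float64(0.67), 20, 0.0501), (np.float64(0.68), 21, 0.0471), (np.float64(0.69), 18, 0.0433), (np.float64(0.7), 26, 0.0393), (np.float64(0.71), 23, 0.0376), (np.float64(0.72), 20, 0.0345), (np.float64(0.74), 14, 0.0463)]
plate z 0.0479
```

```bash
python3 -m crank '[[[1,0,4,0,178],[1,0,4,0,178],[0,0,0,0,178]]]'; python3 st.py; python3 -m crank '[[[0,0,0,0,255],[0,0,0,0,255],[0,0,0,0,255],[1,0,4,0,255],[1,0,4,0,255]]]'; python3 st.py
```

```text
clock: 12.35
eef_pos: [0.5264, -0.0525, 0.0868]
tool_rot: [-0.015, 1.0, -0.002, 0.001]
ft_force: [-1.0, 1.0, 3.1]
grip_width: 0.0256
clk 12.35 p [ 0.5264 -0.0525  0.0868] yaw_y 91.7 z [ 0.002 -0.005 -1.   ] F [-1.   1.   3.1] M [0.08 0.17 0.01] w 0.0256 q [-0.1   0.4  -0.16  1.   -0.   -0.13]
clock: 12.98
eef_pos: [0.525, -0.0526, 0.0826]
tool_rot: [-0.015, 1.0, -0.002, 0.003]
ft_force: [-8.3, 0.9, 19.4]
grip_width: 0.0247
clk 12.97 p [ 0.525  -0.0526  0.0826] yaw_y 91.7 z [ 0.006 -0.005 -1.   ] F [-8.3  0.9 19.4] M [0.25 1.05 0.04] w 0.0247 q [-0.1   0.4  -0.18  0.99 -0.   -0.13]
```

```bash
python3 -m crank '[[[2,0,6,0,255],[2,0,6,0,255]]]'; python3 st.py; python3 -m crank '[[[1,0,6,0,255],[1,0,6,0,255]]]'; python3 st.py; python3 cl.py c11.pkl
```

```text
clock: 13.22
eef_pos: [0.5229, -0.0528, 0.0761]
tool_rot: [-0.015, 1.0, -0.003, 0.006]
ft_force: [-7.6, 1.2, 19.1]
grip_width: 0.0245
clk 13.22 p [ 0.5229 -0.0528  0.0761] yaw_y 91.7 z [ 0.013 -0.005 -1.   ] F [-7.6  1.2 19.1] M [ 0.17  0.92 -0.06] w 0.0245 q [-0.1   0.4  -0.2   0.96 -0.   -0.13]
clock: 13.48
eef_pos: [0.5208, -0.0529, 0.069]
tool_rot: [-0.015, 1.0, -0.003, 0.008]
ft_force: [-9.3, 0.4, 18.9]
grip_width: 0.0247
clk 13.47 p [ 0.5208 -0.0529  0.069 ] yaw_y 91.7 z [ 0.016 -0.005 -1.   ] F [-9.3  0.4 18.9] M [0.1  1.44 0.05] w 0.0247 q [-0.1   0.4  -0.22  0.94 -0.   -0.13]
top [(np.float64(0.66), 12, 0.0485), (np.float64(0.67), 24, 0.0472), (np.float64(0.68), 17, 0.0456), (np.float64(0.69), 19, 0.0423), (np.float64(0.7), 17, 0.0409), (np.float64(0.71), 16, 0.0404), (np.float64(0.72), 16, 0.0386), (np.float64(0.73), 17, 0.037), (np.float64(0.74), 25, 0.0497)]
plate z 0.0515
scene [(np.float64(0.51), 11, 0.0853), (np.float64(0.52), 14, 0.0838), (np.float64(0.53), 17, 0.0824), (np.float64(0.54), 12, 0.0808), (np.float64(0.55), 20, 0.0795), (np.float64(0.56), 15, 0.0781), (np.float64(0.57), 18, 0.0767), (np.float64(0.58), 15, 0.0746), (np.float64(0.59), 45, 0.0675), (np.float64(0.6), 21, 0.0572), (np.float64(0.61), 15, 0.055), (np.float64(0.62), 17, 0.0541), (np.float64(0.63), 17, 0.0522), (np.float64(0.64), 23, 0.0509), (np.float64(0.65), 18, 0.0484), (np.float64(0.66), 14, 0.0465), (np.float64(0.67), 19, 0.0454), (np.float64(0.68), 19, 0.0437), (np.float64(0.69), 13, 0.0425), (np.float64(0.7), 27, 0.0404), (np.float64(0.71), 20, 0.0394), (np.float64(0.72), 17, 0.0375), (np.float64(0.74), 9, 0.05)]
plate z nan
  return _methods._mean(a, axis=axis, dtype=dtype,
  ret = ret.dtype.type(ret / rcount)
```

The unit is rising, about 4 mm so far, at about 19 N on the handle. I continue.

```bash
python3 -m crank '[[[2,0,6,0,255],[1,0,6,0,255],[1,0,6,0,255]]]'; python3 st.py; python3 -m crank '[[[1,0,6,0,255],[1,0,6,0,255],[0,0,6,0,255]]]'; python3 st.py; python3 cl.py c12.pkl 2>/dev/null
```

```text
clock: 13.95
eef_pos: [0.5182, -0.053, 0.058]
tool_rot: [-0.015, 1.0, -0.003, 0.012]
ft_force: [-8.1, 0.8, 19.2]
grip_width: 0.0244
clk 13.95 p [ 0.5182 -0.053   0.058 ] yaw_y 91.7 z [ 0.023 -0.005 -1.   ] F [-8.1  0.8 19.2] M [ 0.23  0.99 -0.03] w 0.0244 q [-0.1   0.41 -0.24  0.9  -0.   -0.13]
clock: 14.32
eef_pos: [0.5161, -0.053, 0.0466]
tool_rot: [-0.015, 1.0, -0.003, 0.014]
ft_force: [-10.6, 0.7, 18.8]
grip_width: 0.0245
clk 14.32 p [ 0.5161 -0.053   0.0466] yaw_y 91.7 z [ 0.027 -0.005 -1.   ] F [-10.6   0.7  18.8] M [ 0.27  1.57 -0.04] w 0.0245 q [-0.1   0.42 -0.27  0.86 -0.   -0.13]
top [(np.float64(0.58), 4, 0.0626), (np.float64(0.59), 3, 0.0619), (np.float64(0.66), 12, 0.0459), (np.float64(0.67), 21, 0.0435), (np.float64(0.68), 20, 0.0437), (np.float64(0.69), 18, 0.0423), (np.float64(0.7), 19, 0.0418), (np.float64(0.71), 16, 0.0428), (np.float64(0.72), 17, 0.0414), (np.float64(0.73), 17, 0.0415), (np.float64(0.74), 24, 0.0564)]
plate z 0.057
scene [(np.float64(0.5), 3, 0.0608), (np.float64(0.51), 14, 0.0626), (np.float64(0.52), 13, 0.0619), (np.float64(0.53), 11, 0.0623), (np.float64(0.54), 16, 0.0611), (np.float64(0.55), 13, 0.0612), (np.float64(0.56), 15, 0.0607), (np.float64(0.57), 15, 0.0599), (np.float64(0.58), 17, 0.0599), (np.float64(0.59), 39, 0.0522), (np.float64(0.6), 18, 0.0454), (np.float64(0.61), 15, 0.0454), (np.float64(0.62), 12, 0.0448), (np.float64(0.63), 19, 0.0447), (np.float64(0.64), 16, 0.0437), (np.float64(0.65), 15, 0.0443), (np.float64(0.66), 17, 0.0429), (np.float64(0.67), 16, 0.0429), (np.float64(0.68), 16, 0.042), (np.float64(0.69), 16, 0.0418), (np.float64(0.7), 23, 0.0401), (np.float64(0.71), 14, 0.0417), (np.float64(0.72), 10, 0.0411), (np.float64(0.74), 13, 0.0552)]
plate z nan
```

```bash
python3 -m crank '[[[1,0,6,0,255],[0,0,6,0,255],[1,0,6,0,255],[0,0,6,0,255]]]'; python3 st.py; python3 cl.py c13.pkl 2>/dev/null | cut -c1-700
```

```text
clock: 14.92
eef_pos: [0.5146, -0.0532, 0.0311]
tool_rot: [-0.015, 1.0, -0.003, 0.016]
ft_force: [-11.6, 0.6, 19.6]
grip_width: 0.0241
clk 14.93 p [ 0.5146 -0.0532  0.0311] yaw_y 91.7 z [ 0.033 -0.005 -0.999] F [-11.6   0.6  19.6] M [ 0.21  1.52 -0.06] w 0.0241 q [-0.1   0.43 -0.29  0.81 -0.   -0.13]
top [(np.float64(0.58), 16, 0.0527), (np.float64(0.59), 6, 0.0523), (np.float64(0.66), 12, 0.0423), (np.float64(0.67), 18, 0.0434), (np.float64(0.68), 23, 0.0417), (np.float64(0.69), 18, 0.042), (np.float64(0.7), 18, 0.0436), (np.float64(0.71), 20, 0.0444), (np.float64(0.72), 16, 0.0451), (np.float64(0.73), 15, 0.0451), (np.float64(0.74), 28, 0.0602)]
plate z 0.0614
scene [(np.float64(0.5), 3, 0.0466), (np.float64(0.51), 14, 0.0479), (np.float64(0.52), 16, 0.0497), (np.float64(0.53), 15, 0.0481), (np.float64(0.54), 12, 0.0491), (np.float64(0.55), 13, 0.0498), (np.float64(0.56), 13, 0.0498), (np.float64(0.57), 16, 0.05), (np.float64(0.58), 15, 0.0504), (np.float64(0.59), 31, 0.0415), (np.float64(0.6), 14, 0.0379), (np.float64(0.61), 17, 0.0378), (np.float64(0.62), 10, 0.0376), (np.float64(0.63), 16, 0.0389), (np.float64(0.64), 16, 0.04), (np.float64(0.65), 14, 0.0402), (np.float64(0.66), 12, 0.0414), (np.float64(0.67), 19, 0.0407), (np.float64(0.68), 15, 0.0422), (np.float64(0.69), 12, 0.0423), (np.float64(0.7), 20, 0.042), (np.float64(0.71), 16, 0.0431)
plate z nan
```

The rise is about 14 mm. I relax the load with still rows, then open gently.

```bash
python3 -m crank '[[[1,0,0,0,255],[0,0,-1,0,255],[0,0,-1,0,255],[0,0,0,0,255]]]'; python3 st.py; python3 -m crank '[[[0,0,0,0,178],[0,0,0,0,176],[0,0,0,0,174],[0,0,0,0,170],[0,0,0,0,165],[0,0,0,0,155]]]'; python3 st.py; python3 cl.py c14.pkl 2>/dev/null | cut -c1-700
```

```text
clock: 15.52
eef_pos: [0.5145, -0.0532, 0.034]
tool_rot: [-0.015, 1.0, -0.003, 0.018]
ft_force: [0.4, 0.1, -0.2]
grip_width: 0.0247
clk 15.53 p [ 0.5145 -0.0532  0.034 ] yaw_y 91.7 z [ 0.036 -0.005 -0.999] F [ 0.4  0.1 -0.2] M [ 0.    0.06 -0.01] w 0.0247 q [-0.1   0.42 -0.3   0.82 -0.   -0.13]
clock: 16.27
eef_pos: [0.5146, -0.0533, 0.0335]
tool_rot: [-0.015, 1.0, -0.003, 0.018]
ft_force: [-0.8, -0.1, 0.1]
grip_width: 0.0336
clk 16.27 p [ 0.5146 -0.0533  0.0335] yaw_y 91.7 z [ 0.035 -0.005 -0.999] F [-0.8 -0.1  0.1] M [-0.02  0.07 -0.01] w 0.0336 q [-0.1   0.42 -0.29  0.82 -0.   -0.13]
top [(np.float64(0.57), 4, 0.0548), (np.float64(0.58), 14, 0.0547), (np.float64(0.59), 6, 0.0513), (np.float64(0.66), 12, 0.0426), (np.float64(0.67), 18, 0.0427), (np.float64(0.68), 22, 0.0416), (np.float64(0.69), 20, 0.0422), (np.float64(0.7), 17, 0.0451), (np.float64(0.71), 21, 0.0439), (np.float64(0.72), 15, 0.0435), (np.float64(0.73), 15, 0.0448), (np.float64(0.74), 28, 0.0606)]
plate z 0.0613
scene [(np.float64(0.5), 4, 0.0488), (np.float64(0.51), 13, 0.051), (np.float64(0.52), 13, 0.0508), (np.float64(0.53), 14, 0.0523), (np.float64(0.54), 11, 0.0512), (np.float64(0.55), 15, 0.0519), (np.float64(0.56), 15, 0.0522), (np.float64(0.57), 14, 0.052), (np.float64(0.58), 18, 0.0521), (np.float64(0.59), 30, 0.0435), (np.float64(0.6), 14, 0.0399), (np.float64(0.61), 16, 0.0406), (np.float64(0.62), 13, 0.04), (np.float64(0.63), 14, 0.0398), (np.float64(0.64), 16, 0.0407), (np.float64(0.65), 14, 0.0406), (np.float64(0.66), 15, 0.0411), (np.float64(0.67), 15, 0.0413), (np.float64(0.68), 16, 0.0417), (np.float64(0.69), 13, 0.0421), (np.float64(0.7), 20, 0.0423), (np.float64(0.71), 14, 0.0423
plate z 0.0634
```

```bash
python3 -m crank '[[[0,0,0,0,120],[0,0,0,0,100],[0,0,-10,0,100],[3,0,-25,0,100],[20,0,-30,0,100],[40,0,-20,0,100],[45,0,-10,0,100],[40,0,0,0,100],[0,0,0,0,100]]]'; python3 st.py; python3 cl.py c15.pkl 2>/dev/null | cut -c1-900; python3 - <<'E'
from h import *
o,s,t=pickle.load(open("c15.pkl","rb"))
cv2.imwrite("pics/t15.png",cv2.resize(t["img"][90:270,180:450],(783,522),interpolation=cv2.INTER_CUBIC))
cv2.imwrite("pics/s15.png",cv2.resize(s["img"][180:340,190:460],(783,464),interpolation=cv2.INTER_CUBIC))
E
```

```text
clock: 17.5
eef_pos: [0.3609, -0.0575, 0.1298]
tool_rot: [-0.015, 1.0, -0.003, 0.021]
ft_force: [0.9, -0.4, -0.4]
grip_width: 0.052
clk 17.5 p [ 0.3609 -0.0575  0.1298] yaw_y 91.7 z [ 0.041 -0.006 -0.999] F [ 0.9 -0.4 -0.4] M [-0.05  0.01  0.02] w 0.052 q [-0.16  0.02 -0.53  0.97  0.   -0.19]
top [(np.float64(0.5), 6, 0.0528), (np.float64(0.51), 18, 0.0509), (np.float64(0.52), 23, 0.0523), (np.float64(0.53), 19, 0.0523), (np.float64(0.54), 18, 0.0532), (np.float64(0.55), 24, 0.0538), (np.float64(0.56), 17, 0.0524), (np.float64(0.57), 22, 0.0544), (np.float64(0.58), 20, 0.0536), (np.float64(0.59), 6, 0.0552), (np.float64(0.66), 12, 0.0441), (np.float64(0.67), 17, 0.0428), (np.float64(0.68), 23, 0.0423), (np.float64(0.69), 20, 0.0432), (np.float64(0.7), 17, 0.0428), (np.float64(0.71), 21, 0.0449), (np.float64(0.72), 15, 0.0442), (np.float64(0.73), 15, 0.0453), (np.float64(0.74), 27, 0.06)]
plate z 0.0609
scene [(np.float64(0.5), 6, 0.05), (np.float64(0.51), 13, 0.0509), (np.float64(0.52), 10, 0.0517), (np.float64(0.53), 13, 0.0517), (np.float64(0.54), 12, 0.0506), (np.float64(0.55), 13, 0.0527), (np.float64(0.56), 16, 0.0525), (np.float64(0.57), 12, 0.0531), (np.float64(0.58), 18, 0.0517), (np.float64(0.59), 33, 0.0426), (np.float64(0.6), 16, 0.0392), (np.float64(0.61), 13, 0.0406), (np.float64(0.62), 14, 0.0393), (np.float64(0.63), 13, 0.0401), (np.float64(0.64), 16, 0.0416), (np.float64(0.65), 15, 0.0411), (np.float64(0.66), 17, 0.0414), (np.float64(0.67), 15, 0.0411), (np.float64(0.68), 13, 0.042), (np.float64(0.69), 16, 0.0414), (np.float64(0.7), 16, 0.0431), (np.float64(0.71), 17, 0.0432), (np.float64(0.72), 7, 0.0437), (np.float64(0.74), 13, 0.0596)]
plate z nan
```

View pics/t15.png

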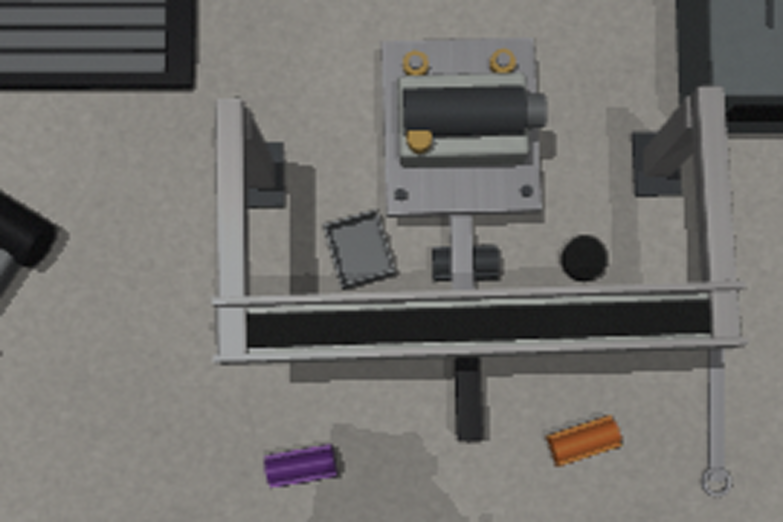

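View pics/s15.png

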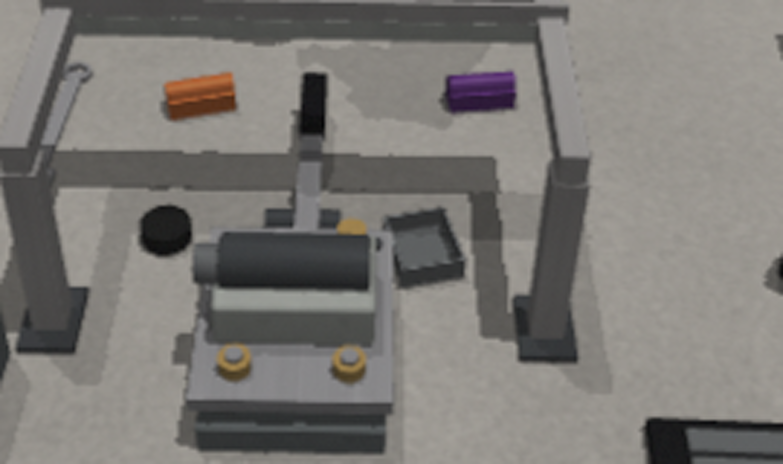

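The bar rests on the fulcrum, handle end at top crop (469,438) and blade under the lip at (461,215). The tray at (361,250), disc at (584,258) and wrench at (716,420) are where they were. The plate reads 13 mm higher than before.

```bash
python3 -c "
from workcell import bot
print(bot.job_done())"; python3 st.py
```

```text
the job is handed in; nothing more can be done
None
the job is handed in; nothing more can be done
```

The pump unit is levered up and stays about 13 mm above its seat. The bar is released and rests over the dark steel fulcrum, with its tip under the lip. The job is handed in; it gave no verdict, and the clock read about 17.6 s of the 54 s allowed.

**How it was done:** the moves cannot tilt the tool, so I kept the gripper upright, about 14 mm from the handle end. I let the bar pivot to about 21° in a light grip, tip on the bench. I then clamped it, carried it under the rail and over the fulcrum, slid the tip under the lip, and pressed the handle down with about 19 N.

**Last checks after letting go and backing off:**
- **Lift:** the top camera's depth reads the plate 13.3 mm higher than before levering (0.0609 m against 0.0476 m). The scene camera agreed at the plate's front edge but gave no reading further back.
- **Bar:** it did not move between opening the fingers and backing off. The tip is about 13 mm under the lip, worked out from the handle end, because the tip itself is hidden.
- **Bystanders:** the tray, rubber disc, wrench and both coloured blocks look unmoved in the images.
- **Forces:** the highest wrist force I read was about 23 N. I saw no contact with the rail, where I estimated the least gap at about 5 mm.

**Disagreements:** the two cameras' depths differ by 1–2 mm, and before levering both read the plate up to 3 mm high. The lift figure is a difference within one camera, so that offset cancels. The tool drifted about 2° from upright while pressing, with no visible effect.

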